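# Run the roller shutter with the hold-to-run key

### The job

Run the shop's roller shutter up: take the red-headed key out of the wooden key block, push it all the way down into the keyway of the yellow-topped shutter control, easing it past the stiff pins, and turn it clockwise (seen from above) a quarter turn as far as it goes. The switch is hold-to-run and springs back, so finish while still gripping the key and holding it fully in and fully turned; do not let go. Leave the other keys standing in the block, do not press the red stop button, and do not disturb the other things on the counter.

Things in the scene. Friction and masses are not known exactly. Their poses are not given: they have to be found in the camera images.
- red_key: Steel key with a RED plastic head, upright, blade down, in one of the key block's three slots, its round shoulder (18 mm across, 3 mm thick) resting on the block's top. Origin: centre of the shoulder's underside; z up towards the head, y across the blade's width, x through its thickness. Turned half round about z it is the same key. About 30 g.
- red_key_head (a point): Middle of the red key's flat plastic head, 24 mm above the key's origin. The head is 9 mm thick (x), 28 mm wide (y) and 26 mm tall (z), with a 10 mm loop on top.
- red_key_tip (a point): Tip of the red key's blade, 25 mm below the key's origin. The blade is 12 mm wide (y) and 3 mm thick (x), tip corners rounded, waisted part-way by a notch in each edge.
- blue_key: Same outer size, origin and axes as the red key, but with a blue head; its notches differ, so it will not turn this lock. It stays in the block.
- black_key: Same outer size, origin and axes as the red key, but with a black head; its notches differ, so it will not turn this lock. It stays in the block.
- key_block: Heavy wooden block that does not move, 46 (x) x 170 (y) x 34 (z) mm, origin under its centre. Three upright loose key slots in a row at y = -55, 0, +55 mm, 30 mm deep, long side along y: the keys' heads stand in one plane, flat faces looking along the block's x, middles of the heads 58 mm above the counter. Which key stands in which slot varies.
- shutter_box: Shutter control, heavy, does not move: grey box with yellow top, 95 (x) x 150 (y) x 62 (z) mm, origin under its centre. On top: key lock at x 0, y -30 mm (steel collar 36 mm across, 8 mm tall, round brass plug), red mushroom stop button at y +40 (33 mm across, 26 mm tall), green lamp, 32 mm aerial at x +34, y +48, black triangle on the lock's +x side.
- lock_face (a point): Centre of the plug's face, flush with the collar, 70 mm above the counter; axes as the box. At rest the keyway is a slot 13.6 (y) x 4.4 mm (x), its mouth bevelled 2 mm all round. The key is fully in when its shoulder rests here (key origin at this point, upright, key's y along this y, either way round).
- keyway_bottom (a point): Bottom of the keyway, 30 mm straight below the lock face. Two sprung pins on the way press on the blade's edges, at about 2 to 5 and 17 to 23 mm of depth: push firmly, about 10 to 15 N, with a little twist or wiggle if it sticks. A fixed ward stops the plug from turning until the key is within 3 mm of fully in; a turned key cannot be pulled out.
- lock_plug (a joint): Turn of the lock plug, rad: 0 at rest, grows clockwise seen from above, stop at 1.45. Its spring turns it back with 0.02 N m at rest to 0.08 N m at the stop. The key has about 0.2 rad of play in the keyway, so turn it about 1.65 rad to hold the plug at its stop.
- stop_button (a joint): Travel of the red stop button, m: 0 out, 0.005 fully pressed (about 4 N to start it, 8 N at the end).
- mouse: Black computer mouse, 110x62x37 mm, loose, a bystander; origin under its centre.
- calculator: Grey desk calculator, 168x108x22 mm, loose, a bystander; origin under its centre.
- phone: Black phone lying flat, 158x74x8 mm, loose, a bystander; origin under its centre.
- stapler: Red stapler, 150x40x45 mm, loose, a bystander; origin under its centre.
- ink_pad: Blue ink pad, 64x92x16 mm, loose, a bystander; origin under its centre.
- stamp: Red-handled rubber stamp standing up, 24x44x70 mm, loose, a bystander; origin under its centre.
- tape_measure: Round yellow tape measure, 58x69x22 mm, loose, a bystander; origin under its centre.

How it is judged:
By the outcome, as a careful person would: the job done as asked, in the order asked, and still so for the second after the job is handed in, while the arm keeps its last pose, push and grip.
It also fails if it takes over 48 s, if anything falls off the work surface, if the arm or the gripper's body presses on something with over 40 N, if the wrist force passes 120 N, or if a joint passes its speed limit or range.

### The arm

A 6-joint arm with a two-finger parallel gripper is mounted at the origin on a cart in front of the work surface, level with it; the furniture and walls round the work are solid. World frame = base frame: x ahead of the robot, y to its left, z up, the work surface at z = 0. Lengths are in m, angles in rad, forces in N, time in s.
With the tool pointing down it reaches from about 0.325 to 1 m from the base axis. Payload 5.1 kg.
Tool frame: the origin (TCP) lies on the front face of the gripper's body, between the roots of the fingers; the fingertips stand 73 mm ahead of it and the grasp point (between the pads) lies 54 mm ahead of it; z points along the fingers, y is the line along which they close (so a half turn about z gives the same grasp; the last joint's range is limited). The gripper opens to 85 mm and grips with 20 to 120 N. Pads are 22 mm wide; open, the fingers measure 114 mm over their backs; the gripper's body (76 mm by 85 mm) begins 54 mm behind the grasp point. The pads swing forward as they close: fully open they stand 13 mm farther back than shut.
Start: joints at [1.148, 0.124, 1.65, -0, 1.367, -0.083], TCP at [0.217, 0.613, 0.304] pointing down, gripper open.
Joint ranges: [-2.61, 2.61], [-1.02, 2.33], [0.03, 2.71], [-1.35, 4.49], [0.32, 2.68], [-2.91, 2.91]. Speed limits (rad/s): [2.57, 2.57, 3.14, 3.14, 3.14, 3.14].

### API

Orientations are given as a rotation vector (axis times angle).
In Python, from workcell import env gives the robot as it stands. The module is installed in compiled form; this text tells all that it offers.
- The arm moves only by the tool drive_tool, never from a script. Its argument "rows" is a list that holds one entry, the list of rows, each a list of 7 numbers: the shift along the tool's x, y, z in mm, then the turn, a rotation vector about the tool's x, y, z in rad, then the finger opening in mm, from 0 to 85.4. In form: [[[x, y, z, ax, ay, az, claw], ...]]. A call has 1 to 8 rows; each row is the pose to reach, as a shift and turn from the pose commanded when the call began, along the tool's axes at that moment; what a row does not reach only later rows make up. A row lasts 1/10 s, in which the tool goes at most 50 mm and 8.59 degrees, less where a joint would pass 70% of its speed; a pose out of reach is approached as far as the arm can. A call with a gripper value outside its range is refused whole. The fingers move at their own pace and stop on an object; "force" is the grip in N (left out, the last holds). Time passes only in rows, so rows that repeat a pose let the fingers close. It gives the time, the measured TCP pose, the force, the opening and the grip force at its end, in the units of the state.
- env.state(): the state, without advancing time (a new reading comes with each control period).
- env.grab_frame(name): name is "scene" or "top" or "wrist"; returns a dict with "image" (400x640x3 uint8, blue, green, red), "intrinsics" (3x3 intrinsics, pixels), "R" (3x3) and "t" (3): a world point X has camera coordinates R X + t. Camera axes: x right, y down, z forward; pixel columns grow to the right and rows downward; lengths in m; the calibration is good to about 2 mm. The wrist camera is an equidistant fisheye: a pixel r from the principal point sees the ray r / f radians off the axis. A picture is of the moment at which its call begins. There is no depth.
- env.close_job(): hands the job in; it is judged then, once.
The state is a dict: "time_s": time; "joint_pos": joint angles; "dq": joint speeds; "tau": joint torques, N m; "position": TCP position; "eef_rot": TCP orientation; "ft_force": force on the tool from outside, world axes, zero at the start; "wrist_torque": the same for the moment, N m; "finger_gap": finger opening in m; "gripper_force": force on a finger pad.
Only numpy, scipy, OpenCV 4.12 (cv2) and the standard library are available. Lean on these libraries where they do the work, as an engineer would, in place of code of your own. Each camera call takes 0.05 s, during which the arm holds its last target. There are 200 camera calls.

## Working session

There is one attempt and no reset: what is moved stays moved. The work goes in short steps, Python scripts to look and compute and a tool call to move; the robot and the scene stay as the last step left them, time stands still between calls to the robot, and variables do not carry over. Pictures are saved under pics/ and viewed, at most 10 in all, crops included, and the job is handed in when it is done.

Besides the shell and the picture viewer there is one more tool, called after "Request:" as a command line: name --argument value ..., lists and objects as JSON in quotes. drive_tool: Moves the arm, as the interface text tells. Its arguments: {"type":"object","properties":{"rows":{"type":"array"},"force":{"type":"number"}},"required":["rows"]}

```bash
mkdir -p pics
python3 - <<'E'
from workcell import env
import cv2,pickle
F={}
for n in("scene","top","wrist"):
    f=env.grab_frame(n);F[n]=f;cv2.imwrite(f"pics/{n}0.png",f["image"])
    print(n,f["intrinsics"].tolist(),f["R"].round(3).tolist(),f["t"])
pickle.dump(F,open("f0.pkl","wb"))
s=env.state();print(s)
E
```

```text
scene [[507.6098500360294, 0.0, 319.4340398737721], [0.0, 507.6098500360294, 185.8729816526536], [0.0, 0.0, 1.0]] [[0.333, -0.943, 0.019], [-0.568, -0.216, -0.794], [0.753, 0.254, -0.607]] [-0.20155398  0.36793275  1.27061648]
top [[373.53558949759775, 0.0, 319.42865016048756], [0.0, 373.53558949759775, 192.60793180748573], [0.0, 0.0, 1.0]] [[-0.005, -1.0, -0.011], [-0.993, 0.007, -0.114], [0.114, 0.01, -0.993]] [-0.00765218  0.54965912  1.0727741 ]
wrist [[309.70691628693146, 0.0, 323.41661273551546], [0.0, 309.70691628693146, 195.01110258728085], [0.0, 0.0, 1.0]] [[0.333, 0.943, -0.002], [0.896, -0.316, 0.312], [0.294, -0.105, -0.95]] [-0.64939536 -0.04160903  0.38072924]
{'time_s': 0.15, 'joint_pos': array([ 1.14841597e+00,  1.24392538e-01,  1.65135958e+00, -6.09343490e-06,
        1.36748834e+00, -8.26199279e-02]), 'dq': array([-9.02550244e-05, -1.04010205e-03, -3.08387900e-03, -1.28372890e-03,
        2.10388953e-03,  2.66351653e-04]), 'tau': array([ 3.02706621e-04, -4.24221075e+01, -3.66013706e+01, -1.11131925e-05,
        4.55425252e-03,  4.18180647e-06]), 'position': array([0.21651621, 0.61250684, 0.30291163]), 'eef_rot': array([-5.31060427e-01, -3.09596880e+00,  2.50830953e-03]), 'ft_force': array([ 0.69028723, -0.40700976,  0.21520122]), 'wrist_torque': array([ 0.01438705,  0.00934694, -0.013555  ]), 'gripper_force': 0.0, 'finger_gap': 0.08515734849885637}
```

View pics/top0.png

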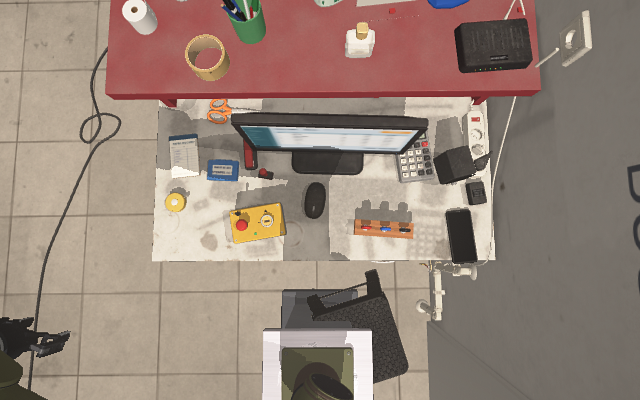

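View pics/scene0.png

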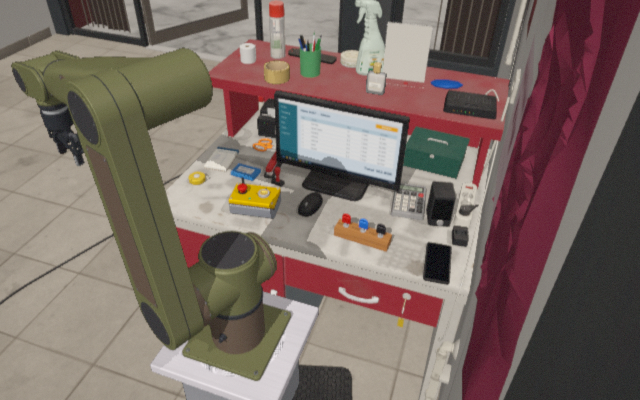

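The top view shows the key block at about (384,229), with the red key on the left at about (366,229), and the shutter box at about (258,222) with its lock at about (266,220). I'll zoom in on both.

Run:
```python
import cv2,pickle,numpy as np
F=pickle.load(open("f0.pkl","rb"))
def crop(n,x,y,w,h,k):return cv2.resize(F[n]["image"][y:y+h,x:x+w],None,fx=k,fy=k,interpolation=cv2.INTER_CUBIC)
a=np.hstack([crop("top",220,195,80,60,5),crop("top",345,195,80,60,5)])
b=np.hstack([crop("scene",220,170,80,60,5),crop("scene",325,200,80,60,5)])
cv2.imwrite("pics/z0.png",np.vstack([a,b]))
```

```text
(no output)
```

View pics/z0.png

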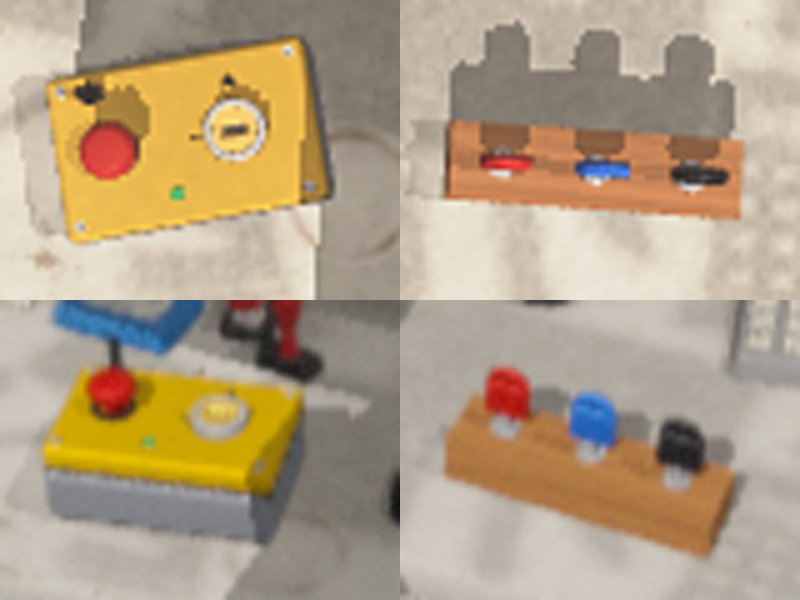

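The zoom shows, in the top view, the red head at (366.2,227.4), blue at (385.7,229) and black at (404.8,230.2). The lock centre is at (267,220.8), the triangle at (265.6,210.6) and the stop button at (241.8,225).

```bash
cat > h.py <<'E'
import numpy as np,cv2
from scipy.spatial.transform import Rotation as Ro
def pix2w(f,uv,z):
    K=f["intrinsics"];R=f["R"];t=f["t"];c=-R.T@t
    d=R.T@np.linalg.inv(K)@np.array([*uv,1.]);return c+d*(z-c[2])/d[2]
def fish_ray(f,uv):
    K=f["intrinsics"];x=(uv[0]-K[0,2])/K[0,0];y=(uv[1]-K[1,2])/K[1,1]
    return f["R"].T@(cv2.fisheye.undistortPoints(np.array([[uv]],float),K,np.zeros(4))[0,0].tolist()+[1.])
def fish2w(f,uv,z):
    d=fish_ray(f,uv);c=-f["R"].T@f["t"];return c+d*(z-c[2])/d[2]
def proj_f(f,X):
    p=f["R"]@X+f["t"];r=np.hypot(p[0],p[1]);th=np.arctan2(r,p[2])
    return f["intrinsics"][:2,2]+f["intrinsics"][0,0]*th*p[:2]/r
def rel(s,P,rot):
    "tool-frame shift mm, rotvec to reach TCP pos P and Rotation rot"
    R0=Ro.from_rotvec(s["eef_rot"]);return (R0.inv().apply(P-s["position"])*1000).round(1),(R0.inv()*rot).as_rotvec().round(4)
def down(yaw):
    "tool pointing down, tool y axis along world direction yaw"
    y=np.array([np.cos(yaw),np.sin(yaw),0]);z=np.array([0,0,-1.]);return Ro.from_matrix(np.c_[np.cross(y,z),y,z])
E
python3 - <<'E'
import pickle
from h import *
F=pickle.load(open("f0.pkl","rb"));t=F["top"];s=F["scene"]
r=pix2w(t,(366.2,227.4),.058);b=pix2w(t,(385.7,229),.058);k=pix2w(t,(404.8,230.2),.058)
print("keys",r,b,k,np.linalg.norm(r-k),"dir",np.arctan2(*(r-k)[1::-1]))
l=pix2w(t,(267,220.8),.07);bt=pix2w(t,(241.8,225),.088);tr=pix2w(t,(265.6,210.6),.062)
print("lock",l,bt,tr,np.arctan2(*(bt-l)[1::-1]),np.arctan2(*(tr-l)[1::-1]))
print("sc",pix2w(s,(325+105/5,200+95/5),.058),pix2w(s,(220+219/5,170+112/5),.07))
from workcell import env
st=env.state();R=Ro.from_rotvec(st["eef_rot"]).as_matrix();print(R.round(3))
f=F["wrist"];c=-f["R"].T@f["t"];print("cam in tool",R.T@(c-st["position"]),(f["R"]@R).round(3).tolist())
yaw=np.arctan2(*(r-k)[1::-1])
for y in (yaw+np.pi/2,yaw-np.pi/2): print(rel(st,np.array([r[0],r[1],.30]),down(y)),y)
E
```

```text
keys [ 0.44586986 -0.14397211  0.058     ] [ 0.44102349 -0.19932298  0.058     ] [ 0.43732524 -0.25345891  0.058     ] 0.10981971437139305 dir 1.492911736324233
lock [0.46580434 0.13755359 0.07      ] [0.4538366  0.20492577 0.088     ] [0.49527845 0.14308356 0.062     ] 1.7465986485619505 0.1854652760004487
sc [ 0.44416004 -0.14092527  0.058     ] [0.4611076  0.13763853 0.07      ]
[[-0.943  0.333 -0.001]
 [ 0.333  0.943 -0.002]
 [ 0.    -0.002 -1.   ]]
cam in tool [ 0.07981758  0.00017067 -0.07073154] [[0.001, 1.0, -0.0], [-0.95, 0.001, -0.312], [-0.312, 0.0, 0.95]]
(array([-468.3, -636.8,    3.9]), array([-1.0000e-03, -1.6000e-03, -1.8327e+00])) 3.0637080631191296
(array([-468.3, -636.8,    3.9]), array([-1.5000e-03,  1.0000e-03,  1.3089e+00])) -0.07788459047066354
```

Request:
drive_tool --rows '[[[-468, -637, 24, 0, 0, 1.309, 85], [-468, -637, 24, 0, 0, 1.309, 85], [-468, -637, 24, 0, 0, 1.309, 85], [-468, -637, 24, 0, 0, 1.309, 85], [-468, -637, 24, 0, 0, 1.309, 85], [-468, -637, 24, 0, 0, 1.309, 85], [-468, -637, 24, 0, 0, 1.309, 85], [-468, -637, 24, 0, 0, 1.309, 85]]]'

```text
time_s: 0.95
position: [0.3323, 0.2283, 0.2915]
eef_rot: [2.193, 2.25, 0.001]
ft_force: [1.1, -0.5, 0.6]
finger_gap: 0.0848
gripper_force: 0.0
```

Run:
```python
from workcell import env
from h import *
s=env.state();print(s["time_s"],s["position"],s["joint_pos"],rel(s,np.array([.446,-.144,.28]),down(-.078)))
```

```text
0.95 [0.33230111 0.22828735 0.29150382] [ 4.68675420e-01 -4.58319942e-01  2.18072153e+00 -1.57149147e-04
  1.41878053e+00  4.42989839e-01] (array([-375.1,  104.1,   11.5]), array([ 4.000e-04, -1.000e-04,  1.037e-01]))
```

Request:
drive_tool --rows '[[[-375, 104, 11, 0, 0, 0.104, 85], [-375, 104, 11, 0, 0, 0.104, 85], [-375, 104, 11, 0, 0, 0.104, 85], [-375, 104, 11, 0, 0, 0.104, 85], [-375, 104, 11, 0, 0, 0.104, 85], [-375, 104, 11, 0, 0, 0.104, 85], [-375, 104, 11, 0, 0, 0.104, 85], [-375, 104, 11, 0, 0, 0.104, 85]]]'

```text
time_s: 1.75
position: [0.4481, -0.1442, 0.2806]
eef_rot: [2.303, 2.137, -0.0]
ft_force: [0.6, 0.2, -0.4]
finger_gap: 0.085
gripper_force: 0.0
```

Request:
drive_tool --rows '[[[-4, 0, 0, 0, 0, 0, 40], [-4, 0, 0, 0, 0, 0, 40], [-4, 0, 0, 0, 0, 0, 40]]]'

```text
time_s: 2.05
position: [0.4474, -0.1447, 0.2805]
eef_rot: [-2.3, -2.139, -0.0]
ft_force: [-0.1, 0.1, -0.7]
finger_gap: 0.0434
gripper_force: 0.0
```

Run:
```python
from workcell import env
from h import *
import pickle
s=env.state();print(s["time_s"],s["position"],s["finger_gap"],rel(s,np.array([.446,-.144,.28]),down(-.078)))
f=env.grab_frame("wrist");pickle.dump((f,s),open("w1.pkl","wb"))
cv2.imwrite("pics/w1.png",f["image"])
for n,X in dict(r=[.446,-.144,.058],b=[.441,-.199,.058],k=[.437,-.253,.058]).items(): print(n,proj_f(f,np.array(X)))
```

```text
2.05 [ 0.44742629 -0.14466675  0.28046776] 0.04342577104188533 (array([ 0.6, -1.5,  0.5]), array([-0.0006, -0.0006,  0.0056]))
r [321.53759823 179.06951335]
b [320.64373884 230.41407472]
k [320.72499004 274.21790869]
```

View pics/w1.png

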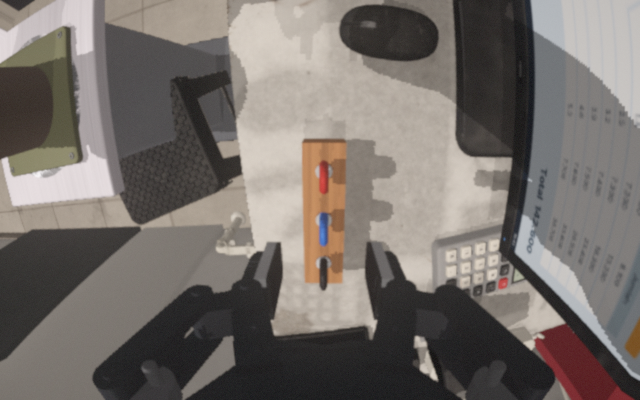

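The wrist picture shows the red key at (323,177), blue at (323,228) and black at (323,271), in line with the midline between the fingers at about x=325. I'll measure by colour.

Run:
```python
import pickle
from h import *
f,s=pickle.load(open("w1.pkl","rb"));I=f["image"].astype(int);b,g,r=I[...,0],I[...,1],I[...,2]
m=np.zeros(I.shape[:2],bool);m[140:300,305:345]=1
for n,k in dict(red=m&(r>110)&(g<60)&(b<70),blue=m&(b>100)&(b>r+50)).items():
    v,u=np.nonzero(k);p=np.polyfit(v,u,1)
    print(n,k.sum(),u.min(),u.max(),v.min(),v.max(),u.mean(),v.mean(),p)
    for z in(.055,.062,.07):print(z,fish2w(f,(u.mean(),v.mean()),z))
    print("ends z=.071",fish2w(f,(np.polyval(p,v.min()),v.min()-.5),.071),fish2w(f,(np.polyval(p,v.max()),v.max()+.5),.071))
```

```text
red 68 322 326 162 191 324.8382352941176 172.5 [6.70083877e-02 3.13279288e+02]
0.055 [ 0.44965843 -0.13834963  0.055     ]
0.062 [ 0.44975208 -0.13660987  0.062     ]
0.07 [ 0.44985911 -0.13462157  0.07      ]
ends z=.071 [ 0.44996459 -0.12386584  0.071     ] [ 0.44973784 -0.15298432  0.071     ]
blue 193 320 326 214 245 322.7720207253886 229.96373056994818 [2.31527581e-02 3.17447726e+02]
0.055 [ 0.44313991 -0.2000123   0.055     ]
0.062 [ 0.44338752 -0.19681618  0.062     ]
0.07 [ 0.4436705  -0.19316346  0.07      ]
ends z=.071 [ 0.4446246  -0.17510917  0.071     ] [ 0.44279379 -0.21011615  0.071     ]
```

Request:
drive_tool --rows '[[[2, 0, 45, 0, 0, 0, 60], [2, 0, 80, 0, 0, 0, 60], [2, 0, 80, 0, 0, 0, 60], [2, 0, 80, 0, 0, 0, 60]]]'

```text
time_s: 2.5
position: [0.4478, -0.1425, 0.2011]
eef_rot: [-2.299, -2.14, 0.0]
ft_force: [-0.0, 0.0, 0.9]
finger_gap: 0.0599
gripper_force: 0.0
```

Run:
```python
from workcell import env
from h import *
import pickle
s=env.state();print(s["time_s"],s["position"],s["finger_gap"])
f=env.grab_frame("wrist");pickle.dump((f,s),open("w2.pkl","wb"))
cv2.imwrite("pics/w2.png",cv2.resize(f["image"][150:350,225:425],None,fx=3,fy=3,interpolation=cv2.INTER_CUBIC))
for n,X in dict(r=[.446,-.144,.058]).items(): print(n,proj_f(f,np.array(X)))
```

```text
2.5 [ 0.44779038 -0.14247211  0.20111521] 0.05992776547084189
r [320.58300826 210.06815705]
```

View pics/w2.png

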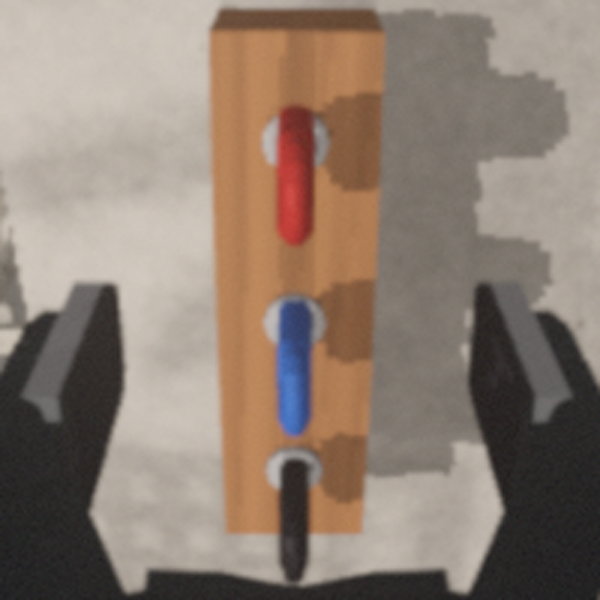

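The closer wrist crop shows the keys on the midline, at crop column 295, with the fingers symmetric about 296. The red shoulder centre is at crop (295,142), which is image (323.3,197.3). The block is parallel to the tool.

Run:
```python
import pickle
from h import *
f,s=pickle.load(open("w2.pkl","rb"))
W=lambda x,y,z:fish2w(f,(225+x/3,150+y/3),z)
for p in((295,142),(294,322),(294,468)):print(W(*p,.0365))
print("block far edge mid",W(297.5,29,.034),"loop ends top/bottom rows z.08",W(295,106,.046),W(295,243,.072))
r=W(295,142,.0365);b=W(294,468,.0365);print(np.arctan2(*(r-b)[1::-1])-np.pi/2)
print(Ro.from_rotvec(s["eef_rot"]).as_matrix().round(4).tolist())
```

```text
[ 0.44821114 -0.14144248  0.0365    ]
[ 0.44402955 -0.19634752  0.0365    ]
[ 0.4401578 -0.2505626  0.0365   ]
block far edge mid [ 0.45099916 -0.11130356  0.034     ] loop ends top/bottom rows z.08 [ 0.44912139 -0.12865308  0.046     ] [ 0.44728752 -0.15469245  0.072     ]
-0.07366903408597336
[[0.0713, 0.9975, -0.0005], [0.9975, -0.0713, 0.0003], [0.0003, -0.0006, -1.0]]
```

Request:
drive_tool --rows '[[[1, 0.4, 30, 0, 0, 0, 40], [1, 0.4, 60, 0, 0, 0, 40], [1, 0.4, 80, 0, 0, 0, 40], [1, 0.4, 87, 0, 0, 0, 40], [1, 0.4, 87, 0, 0, 0, 40], [1, 0.4, 87, 0, 0, 0, 40]]]'

```text
time_s: 3.15
position: [0.4498, -0.143, 0.116]
eef_rot: [2.298, 2.137, 0.002]
ft_force: [0.6, -0.6, 0.2]
finger_gap: 0.04
gripper_force: 0.0
```

Request:
drive_tool --rows '[[[0, 0, 0, 0, 0, 0, 20], [0, 0, 0, 0, 0, 0, 12], [0, 0, 0, 0, 0, 0, 4], [0, 0, 0, 0, 0, 0, 0], [0, 0, 0, 0, 0, 0, 0], [0, 0, 0, 0, 0, 0, 0]]]' --force 60

```text
time_s: 3.75
position: [0.4488, -0.1428, 0.115]
eef_rot: [2.3, 2.138, 0.0]
ft_force: [-2.7, 1.3, 5.4]
finger_gap: 0.0079
gripper_force: 58.7
```

Request:
drive_tool --rows '[[[0, 0, -10, 0, 0, 0, 0], [0, 0, -20, 0, 0, 0, 0], [0, 0, -40, 0, 0, 0, 0], [0, 0, -70, 0, 0, 0, 0], [0, 0, -100, 0, 0, 0, 0], [0, 0, -100, 0, 0, 0, 0]]]'

```text
time_s: 4.35
position: [0.4508, -0.1436, 0.2198]
eef_rot: [2.294, 2.132, 0.007]
ft_force: [0.4, -0.6, 0.4]
finger_gap: 0.0079
gripper_force: 58.5
```

Run:
```python
from workcell import env
from h import *
import pickle
s=env.state();print(s["time_s"],s["position"],s["finger_gap"],s["ft_force"])
f=env.grab_frame("wrist");pickle.dump((f,s),open("w3.pkl","wb"))
cv2.imwrite("pics/w3.png",cv2.resize(f["image"][180:330,248:398],None,fx=4,fy=4,interpolation=cv2.INTER_CUBIC))
R=Ro.from_rotvec(s["eef_rot"])
for d in (54,79,103): print(d,proj_f(f,s["position"]+R.apply([0,0,d/1000])))
for bx in(.175,):print(rel(s,np.array([.466,.1375,.225]),down(bx)))
```

```text
4.35 [ 0.45082257 -0.14355365  0.21978841] 0.00788386479444159 [ 0.37762829 -0.59963858  0.39189097]
54 [322.39421043 273.73445382]
79 [322.51107031 249.07816161]
103 [322.59976665 230.73900252]
(array([281.4,  -5.3,  -6.3]), array([ 0.0095,  0.0048, -0.248 ]))
```

View pics/w3.png

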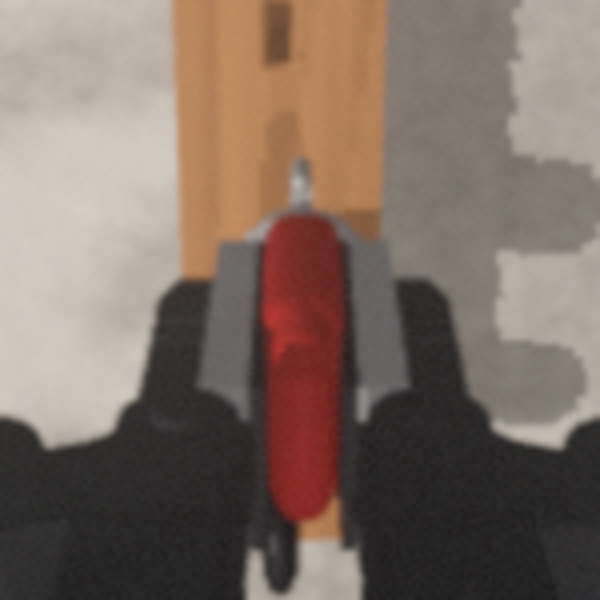

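The picture shows the red key held centrally between the pads. The blade tip is at crop (301,160), close to vertical, the slot below is empty, and the other keys are undisturbed. Next I'll carry it over towards the lock.

Request:
drive_tool --rows '[[[45, -1, -6, 0, 0, -0.06, 0], [90, -2, -6, 0, 0, -0.12, 0], [130, -3, -6, 0, 0, -0.18, 0], [170, -4, -6, 0, 0, -0.25, 0], [205, -5, -6, 0, 0, -0.25, 0], [236, -5, -6, 0, 0, -0.25, 0], [236, -5, -6, 0, 0, -0.25, 0], [236, -5, -6, 0, 0, -0.25, 0]]]'

```text
time_s: 5.2
position: [0.4599, 0.0937, 0.2186]
eef_rot: [-2.013, -2.41, 0.003]
ft_force: [-0.1, 0.9, 0.5]
finger_gap: 0.0082
gripper_force: 58.5
```

Request:
drive_tool --rows '[[[0, 0, 0, 0, 0, 0, 0], [0, 0, 0, 0, 0, 0, 0], [0, 0, 0, 0, 0, 0, 0]]]'

```text
time_s: 5.5
position: [0.4606, 0.0924, 0.2197]
eef_rot: [-2.018, -2.407, 0.0]
ft_force: [0.6, -0.5, -1.0]
finger_gap: 0.0078
gripper_force: 58.5
```

Run:
```python
from workcell import env
from h import *
import pickle
s=env.state();print(s["time_s"],s["position"],s["joint_pos"],Ro.from_rotvec(s["eef_rot"]).as_matrix().round(4).tolist())
f=env.grab_frame("wrist");pickle.dump((f,s),open("w4.pkl","wb"))
cv2.imwrite("pics/w4.png",cv2.resize(f["image"][105:305,223:423],None,fx=3,fy=3,interpolation=cv2.INTER_CUBIC))
R=Ro.from_rotvec(s["eef_rot"])
for x in(0,6):print(proj_f(f,s["position"]+R.apply([x/1000,0,.103])))
print("lock",proj_f(f,np.array([.466,.1375,.07])))
```

```text
5.5 [0.46059006 0.09241914 0.21966046] [ 8.37126729e-02 -2.18466737e-01  2.12545794e+00 -8.72014411e-05
  1.23477027e+00 -9.16842218e-02] [[-0.1745, 0.9847, -0.0002], [0.9847, 0.1745, -0.0001], [-0.0001, -0.0002, -1.0]]
[322.61415016 230.55134485]
[322.61124515 221.62293735]
lock [341.11023318 147.8984348 ]
```

View pics/w4.png

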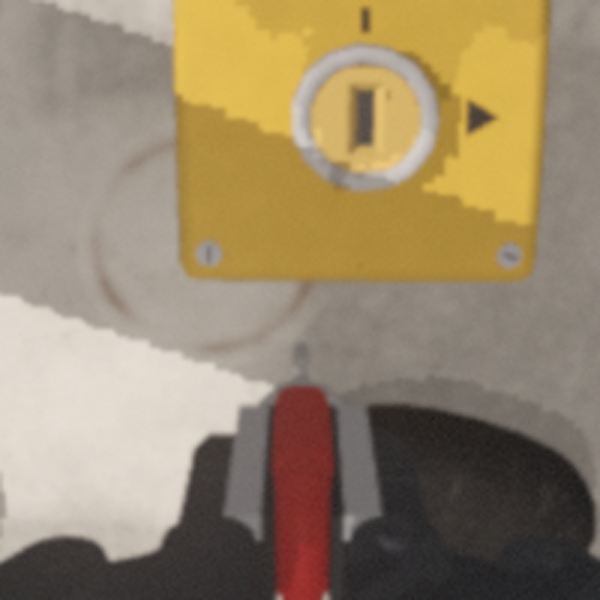

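The lock ring and slot are at crop (364.5,117), with the slot edges parallel to the image's vertical. The key tip is at crop (301,345), and the box's screws are level, so the yaw matches.

Run:
```python
import pickle
from h import *
f,s=pickle.load(open("w4.pkl","rb"));R=Ro.from_rotvec(s["eef_rot"])
W=lambda x,y,z:fish2w(f,(223+x/3,105+y/3),z)
T=lambda X:(R.inv().apply(X-s["position"])*1000).round(2)
L=W(364.5,117,.07);print("lock",L,T(L),"slot ends",T(W(364.5,88,.07)),T(W(364.5,146,.07)))
I=f["image"]
# ring ellipse: bright low-saturation pixels
c=I[105:185,300:400];hsv=cv2.cvtColor(c,cv2.COLOR_BGR2HSV);k=((hsv[...,1]<60)&(hsv[...,2]>110)).astype(np.uint8)
n,l,st,ce=cv2.connectedComponentsWithStats(k);
for i in range(1,n):
    if st[i,4]>60:print(st[i],ce[i]+[300,105])
a,b=W(208,254,.062),W(510,256,.062);print("screw yaw",np.arctan2(*(b-a)[1::-1]),np.linalg.norm(a-b),"tool yaw",np.arctan2(*R.as_matrix()[1::-1,1]))
t=W(364,18,.062);q=W(363,117,.07);print("mark-lock yaw",np.arctan2(*(t-L)[1::-1])-np.pi/2)
for x in(0,1.3):
  for xe in(3,4.5,6):print(x,xe,(proj_f(f,s["position"]+R.apply([(x+xe)/1000,0,.106]))-[223,105])*3)
d=fish_ray(f,(223+301/3,105+345/3));c0=-f["R"].T@f["t"]
for dep in(.103,.106):
    z=s["position"][2]-dep;print("tip",dep,T(c0+d*(z-c0[2])/d[2]))
```

```text
lock [0.46786659 0.14074415 0.07      ] [ 46.32  15.63 149.65] slot ends [ 53.35  15.53 149.65] [ 39.23  15.73 149.66]
[ 21  15  48  48 739] [344.22868742 142.94181326]
screw yaw 0.16982471609635041 0.07878921152549435 tool yaw 0.17542564942468414
mark-lock yaw 0.1700139320784726
0 3 [298.86693098 357.48662658]
0 4.5 [298.86497323 350.8465371 ]
0 6 [298.86308624 344.16558881]
1.3 3 [298.86523021 351.73424981]
1.3 4.5 [298.86333369 345.05873139]
1.3 6 [298.86150928 338.34262939]
tip 0.103 [  7.08   0.44 103.  ]
tip 0.106 [  5.81   0.44 106.  ]
```

Request:
drive_tool --rows '[[[25, 8, 0, 0, 0, 0, 0], [45.5, 15.2, 0, 0, 0, 0, 0], [45.5, 15.2, 10, 0, 0, 0, 0], [45.5, 15.2, 25, 0, 0, 0, 0], [45.5, 15.2, 34, 0, 0, 0, 0], [45.5, 15.2, 34, 0, 0, 0, 0], [45.5, 15.2, 34, 0, 0, 0, 0], [45.5, 15.2, 34, 0, 0, 0, 0]]]'

```text
time_s: 6.35
position: [0.4678, 0.1404, 0.1862]
eef_rot: [2.017, 2.408, 0.001]
ft_force: [0.3, 0.4, -1.5]
finger_gap: 0.0085
gripper_force: 58.5
```

Run:
```python
from workcell import env
from h import *
import pickle
s=env.state();R=Ro.from_rotvec(s["eef_rot"]);print(s["time_s"],s["position"],s["ft_force"])
L=np.array([.46787,.14074,.07]);print("lock in tool",R.inv().apply(L-s["position"])*1000)
f=env.grab_frame("wrist");g=env.grab_frame("scene");pickle.dump((f,g,s),open("w5.pkl","wb"))
a=cv2.resize(f["image"][185:285,273:373],None,fx=4,fy=4,interpolation=cv2.INTER_CUBIC)
b=cv2.resize(g["image"][140:240,210:310],None,fx=4,fy=4,interpolation=cv2.INTER_CUBIC)
cv2.imwrite("pics/w5.png",np.hstack([a,b]))
print("lock px",(proj_f(f,L)-[273,185])*4)
```

```text
6.35 [0.46781923 0.14038431 0.18615336] [ 0.29216697  0.40637917 -1.4649974 ]
lock in tool [3.49741388e-01 3.54532910e-02 1.16153384e+02]
lock px [198.68925143 146.66504908]
```

View pics/w5.png

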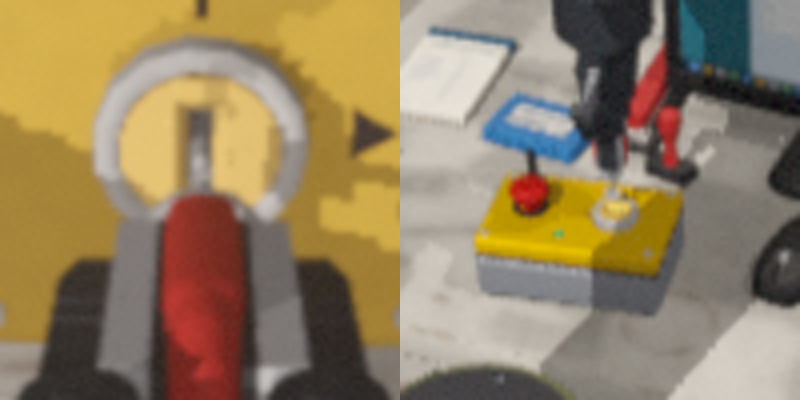

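The wrist crop shows the blade at column 198, over the slot at 196–200, and the ring centre at about (199,145) matches the prediction of (199,147). The scene view agrees that it is above the collar, so I'll start lowering it in.

Request:
drive_tool --rows '[[[0, 0, 4, 0, 0, 0, 0], [0, 0, 8, 0, 0, 0, 0], [0, 0, 10, 0, 0, 0, 0], [0, 0, 12, 0, 0, 0, 0], [0, 0, 13, 0, 0, 0, 0], [0, 0, 13, 0, 0, 0, 0]]]' --force 100

```text
time_s: 7.05
position: [0.4677, 0.1404, 0.1728]
eef_rot: [2.016, 2.409, -0.001]
ft_force: [0.9, -2.4, -0.6]
finger_gap: 0.0074
gripper_force: 99.8
```

Request:
drive_tool --rows '[[[0, 0, 2, 0, 0, 0, 0], [0, 0, 4, 0, 0, 0, 0], [0, 0, 5, 0, 0, 0, 0], [0, 0, 5, 0, 0, 0, 0]]]'

```text
time_s: 7.45
position: [0.4682, 0.1402, 0.1682]
eef_rot: [2.015, 2.407, 0.001]
ft_force: [2.3, -4.9, 1.5]
finger_gap: 0.0074
gripper_force: 99.9
```

Request:
drive_tool --rows '[[[-0.4, 0, 1, 0, 0, 0, 0], [-0.6, 0, 3, 0, 0, 0, 0], [-0.6, 0, 5, 0, 0, 0, 0], [-0.6, 0, 6, 0, 0, 0, 0], [-0.6, 0, 6, 0, 0, 0, 0]]]'

```text
time_s: 7.95
position: [0.4672, 0.1402, 0.1609]
eef_rot: [-2.016, -2.408, 0.001]
ft_force: [1.4, -3.5, -1.1]
finger_gap: 0.0073
gripper_force: 99.6
```

Request:
drive_tool --rows '[[[-0.4, 0, 2, 0, 0, 0, 0], [-0.4, 0, 4, 0, 0, 0, 0], [-0.4, 0, 6, 0, 0, 0, 0], [-0.4, 0, 7, 0, 0, 0, 0], [-0.4, 0, 7, 0, 0, 0, 0]]]'

```text
time_s: 8.45
position: [0.4675, 0.1396, 0.1546]
eef_rot: [-2.016, -2.409, 0.001]
ft_force: [-0.2, -3.2, 1.7]
finger_gap: 0.0073
gripper_force: 100.0
```

Run:
```python
from workcell import env
s=env.state();print(s["time_s"],s["position"],s["ft_force"],s["wrist_torque"])
```

```text
8.45 [0.46751389 0.13962679 0.15461178] [-0.15806349 -3.15474734  1.70911788] [-0.51918434  0.10563614 -0.03714879]
```

Request:
drive_tool --rows '[[[-0.2, 0, 2, 0, 0, 0, 0], [-0.2, 0, 3, 0, 0, 0, 0], [-0.2, 0, 4, 0, 0, 0, 0], [-0.2, 0, 4, 0, 0, 0, 0], [-0.2, 0, 4, 0, 0, 0, 0]]]'

```text
time_s: 8.95
position: [0.4682, 0.1395, 0.1511]
eef_rot: [2.016, 2.408, 0.001]
ft_force: [1.4, -3.7, 3.9]
finger_gap: 0.007
gripper_force: 100.4
```

Run:
```python
from workcell import env
from h import *
s=env.state();R=Ro.from_rotvec(s["eef_rot"]);print(s["time_s"],s["position"],s["ft_force"],s["wrist_torque"])
f=env.grab_frame("wrist");g=env.grab_frame("scene")
a=cv2.resize(f["image"][185:285,273:373],None,fx=4,fy=4,interpolation=cv2.INTER_CUBIC)
b=cv2.resize(g["image"][160:220,240:300],(400,400),interpolation=cv2.INTER_CUBIC)
cv2.imwrite("pics/w6.png",np.hstack([a,b]))
```

```text
8.95 [0.46818314 0.13948493 0.15109182] [ 1.42220202 -3.67888978  3.91487247] [-0.64812961 -0.29815608  0.02047426]
```

View pics/w6.png

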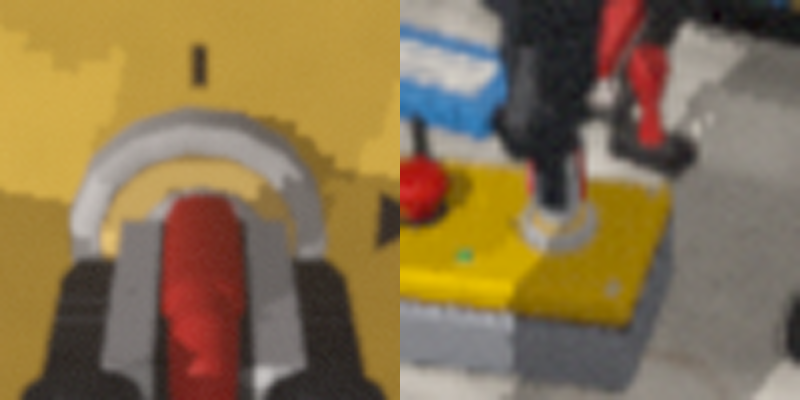

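The wrist crop shows the head unmoved in the grip (top at row 195, as before) and the shoulder close to the plug face. The key is nearly fully in, so I'll press on until it seats.

Request:
drive_tool --rows '[[[-0.2, 0, 1, 0, 0, 0, 0], [-0.2, 0, 2, 0, 0, 0, 0], [-0.2, 0, 2, 0, 0, 0, 0], [-0.2, 0, 2, 0, 0, 0, 0]]]'

```text
time_s: 9.45
position: [0.4684, 0.1395, 0.151]
eef_rot: [2.016, 2.409, 0.001]
ft_force: [-4.4, -4.5, 15.9]
finger_gap: 0.0071
gripper_force: 102.2
```

Request:
drive_tool --rows '[[[0, 0, 1, 0, 0, 0.06, 0], [0, 0, 1, 0, 0, -0.06, 0], [0, 0, 1, 0, 0, 0.06, 0], [0, 0, 1, 0, 0, 0, 0], [0, 0, 1, 0, 0, 0, 0]]]'

```text
time_s: 9.95
position: [0.4686, 0.1395, 0.1509]
eef_rot: [2.015, 2.41, 0.0]
ft_force: [-6.4, -4.2, 20.6]
finger_gap: 0.0074
gripper_force: 103.0
```

Run:
```python
from workcell import env
s=env.state();print(s["time_s"],s["position"],s["ft_force"],s["wrist_torque"],s["joint_pos"])
```

```text
9.95 [0.4685617  0.13946349 0.15090103] [-6.39945761 -4.20235305 20.55722902] [-0.98759968  1.13032191  0.03815337] [ 1.79543626e-01 -8.57478529e-02  2.13542187e+00 -3.01881674e-04
  1.09150853e+00  1.44015039e-03]
```

Request:
drive_tool --rows '[[[0, -0.3, -0.3, 0, 0, 0.15, 0], [0, -0.5, -0.3, 0, 0, 0.3, 0], [0.1, -0.7, -0.3, 0, 0, 0.45, 0], [0.2, -0.9, -0.3, 0, 0, 0.6, 0], [0.2, -0.9, -0.3, 0, 0, 0.6, 0]]]'

```text
time_s: 10.45
position: [0.4677, 0.1392, 0.1509]
eef_rot: [2.639, 1.702, 0.0]
ft_force: [-4.0, -6.3, 19.2]
finger_gap: 0.0077
gripper_force: 102.8
```

Run:
```python
from workcell import env
from h import *
s=env.state();print(s["time_s"],s["position"],s["ft_force"],s["wrist_torque"],s["joint_pos"]);m=Ro.from_rotvec(s["eef_rot"]).as_matrix();print("yaw",np.arctan2(m[1,1],m[0,1]),m[:,2])
```

```text
10.45 [0.46772109 0.13919736 0.15093743] [-4.04770681 -6.34158501 19.15022851] [-1.1457045   0.85763439  0.08110411] [ 1.79696723e-01 -8.79658308e-02  2.13740487e+00 -1.33503827e-03
  1.09145813e+00  6.05188649e-01]
yaw -0.42487626764830316 [ 8.96361584e-04 -1.04113622e-03 -9.99999056e-01]
```

Request:
drive_tool --rows '[[[-0.3, -0.1, 0, 0, 0, 0.15, 0], [-0.3, -0.2, 0, 0, 0, 0.3, 0], [-0.2, -0.3, 0, 0, 0, 0.45, 0], [-0.2, -0.4, 0, 0, 0, 0.6, 0], [-0.2, -0.4, 0, 0, 0, 0.6, 0]]]'

```text
time_s: 10.95
position: [0.4671, 0.1395, 0.1509]
eef_rot: [3.025, 0.847, 0.0]
ft_force: [-6.2, -4.9, 19.1]
finger_gap: 0.0074
gripper_force: 102.8
```

Run:
```python
from workcell import env
from h import *
s=env.state();print(s["time_s"],s["position"],s["ft_force"],s["wrist_torque"],s["joint_pos"]);m=Ro.from_rotvec(s["eef_rot"]).as_matrix();print("yaw",np.arctan2(m[1,1],m[0,1]),m[:,2])
```

```text
10.95 [0.46709488 0.13948608 0.15092213] [-6.15054397 -4.86825156 19.14953456] [-0.86759831  1.08370681  0.03012724] [ 1.80123575e-01 -8.90168446e-02  2.13840461e+00 -2.84148766e-04
  1.09192508e+00  1.20525227e+00]
yaw -1.0249978282795782 [ 3.20476475e-04 -1.97975665e-04 -9.99999929e-01]
```

Request:
drive_tool --rows '[[[0, -0.1, 0, 0, 0, 0.15, 0], [0, -0.2, 0, 0, 0, 0.3, 0], [0.1, -0.3, 0, 0, 0, 0.4, 0], [0.1, -0.3, 0, 0, 0, 0.5, 0], [0.1, -0.3, 0, 0, 0, 0.5, 0], [0.1, -0.3, 0, 0, 0, 0.5, 0]]]'

```text
time_s: 11.55
position: [0.4669, 0.1403, 0.1509]
eef_rot: [-3.139, -0.075, -0.0]
ft_force: [-6.1, -2.5, 19.5]
finger_gap: 0.007
gripper_force: 102.8
```

Run:
```python
from workcell import env
from h import *
s=env.state();print(s["time_s"],s["position"],s["ft_force"],s["wrist_torque"],s["joint_pos"]);m=Ro.from_rotvec(s["eef_rot"]).as_matrix();print("yaw",np.arctan2(m[1,1],m[0,1]),m[:,2])
f=env.grab_frame("wrist");g=env.grab_frame("scene");h=env.grab_frame("top")
a=cv2.resize(f["image"][165:285,263:383],(400,400),interpolation=cv2.INTER_CUBIC)
b=cv2.resize(g["image"][160:220,240:300],(400,400),interpolation=cv2.INTER_CUBIC)
cv2.imwrite("pics/w7.png",np.hstack([a,b]))
```

```text
11.55 [0.46694748 0.14034403 0.15093792] [-6.05602645 -2.52657383 19.45914083] [-0.46084771  1.06877501  0.08978899] [ 1.81324438e-01 -8.89349661e-02  2.13829919e+00  1.31842186e-03
  1.09180478e+00  1.70347304e+00]
yaw -1.5227558296916501 [ 2.06056550e-04  1.22732635e-03 -9.99999226e-01]
```

View pics/w7.png

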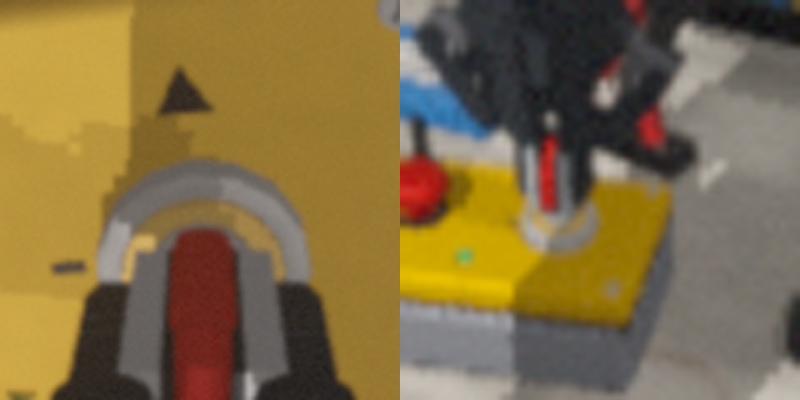

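The picture shows the key turned with the gripper, the head still square between the pads and the shoulder on the plug. I'll turn slightly further to check that it is at the stop.

Request:
drive_tool --rows '[[[0, 0, 0, 0, 0, 0.05, 0], [0, 0, 0, 0, 0, 0.1, 0], [0, 0, 0, 0, 0, 0.1, 0], [0, 0, 0, 0, 0, 0.1, 0], [0, 0, 0, 0, 0, 0.1, 0]]]'

```text
time_s: 12.2
position: [0.467, 0.1404, 0.1509]
eef_rot: [-3.139, 0.08, -0.001]
ft_force: [-6.1, -1.0, 18.1]
finger_gap: 0.0073
gripper_force: 102.8
```

Run:
```python
from workcell import env
from h import *
for i in range(4):
    s=env.state();print(s["time_s"],s["position"],s["ft_force"],s["wrist_torque"],s["joint_pos"][5],s["tau"][5]);f=env.grab_frame("wrist")
m=Ro.from_rotvec(s["eef_rot"]).as_matrix();print("yaw",np.arctan2(m[1,1],m[0,1]))
```

```text
12.2 [0.46698127 0.14044914 0.15091309] [-6.12813404 -0.99829647 18.08241434] [-0.41096045  1.0107886   0.36562151] 1.8028338853053059 0.3017329517751932
12.25 [0.46696407 0.14045519 0.15091488] [-5.81694071 -1.53321265 18.9300964 ] [-0.35508979  1.08362343  0.29870516] 1.8028226463337191 0.30161437578499317
12.3 [0.46695243 0.14047858 0.15089756] [-5.49624671 -1.53817164 18.74740124] [-0.29614342  1.04012206  0.30205736] 1.8028447932975766 0.3016311675310135
12.35 [0.46695343 0.14043862 0.15089337] [-6.39101744 -2.03497783 19.87006312] [-0.39558818  1.00967518  0.3223481 ] 1.8028102868881009 0.30161401256918907
yaw -1.622003018830275
```

The turning moment rose from 0.09 to a steady 0.31 N m, so the plug is on its stop. The key is seated with about 19 N of downward push, so I'll hand in.

```bash
python3 -c "
from workcell import env
print(env.close_job())"
```

```text
the job is handed in; nothing more can be done
None
```

I handed the job in at about 12 s with the red key seated in the shutter lock, turned clockwise onto its stop (steady 0.3 N m), and still gripped and held there; the hand-in gave no verdict.

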